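# Put the sharpening stone away in its fitted tray

### The arm

A 6-joint arm with a two-finger parallel gripper is mounted at the origin on the work surface. World frame = base frame: x ahead of the robot, y to its left, z up, the work surface at z = 0. Lengths are in m, angles in degrees, forces in N, time in s.
With the tool pointing down it reaches from about 0.4 to 0.825 m from the base axis. Payload 7 kg.
Tool frame: the origin (TCP) lies at the very end of the fingers, on their centre line; the grasp point (between the pads) lies hold_point_z behind it (hold_point_z is the distance from the TCP to the grasp point, in m); z points along the fingers, y is the line along which they close (so a half turn about z gives the same grasp; the last joint's range is limited). The gripper opens to 88 mm and grips with 3 to 60 N. Pads are 19 mm wide; open, the fingers measure 130 mm over their backs; the gripper's body (78 mm by 193 mm) begins 47 mm behind the grasp point.
Start: joints at [-58.321, 20.546, 0.682, 0, -70.136, -16.507], TCP at [0.177, -0.651, 0.191] pointing down, gripper open.
Joint ranges: [-176.03, 176.03], [-82.01, 121.73], [-58.28, 71.71], [-173.87, 95.51], [-174.79, -0.11], [-173.66, 173.66]. Speed limits (degrees/s): [136.94, 136.94, 172.46, 180, 180, 180].

### API

Orientations are given as [roll, pitch, yaw] about the fixed x, y, z axes, in that order (R = Rz(yaw) Ry(pitch) Rx(roll)).
In Python, from plant import get_obs, snapshot, close_job, hold_point_z gives the robot as it stands.
- The arm moves only by the tool play_rows, never from a script. Its argument "commands" is a list that holds one entry, the list of rows, each a list of 7 numbers: the shift along the tool's x, y, z in cm, then the turn, a rotation vector about the tool's x, y, z in degrees, then the opening, from 0 (shut) to 1 (fully open). In form: [[[x, y, z, ax, ay, az, fingers], ...]]. A call has 1 to 20 rows; each row is the pose to reach, as a shift and turn from the pose commanded when the call began, along the tool's axes at that moment; what a row does not reach only later rows make up. A row lasts 1/12 s, in which the tool goes at most 41.7 mm and 7.16 degrees, less where a joint would pass 70% of its speed; a pose out of reach is approached as far as the arm can. A call with a gripper value outside its range is refused whole. The fingers move at their own pace and stop on an object; the grip force is fixed at half the most. Time passes only in rows, so rows that repeat a pose let the fingers close. It gives the time, the measured TCP pose, the force, the opening and the grip force at its end, in the units of the state.
- get_obs(): the state, without advancing time (a new reading comes with each control period).
- snapshot(name): name is "scene" or "top" or "wrist"; returns a dict with "frame" (480x640x3 uint8, red, green, blue), "camera_matrix" (3x3 intrinsics, pixels), "origin" and "attitude" of the camera in the world. Camera axes: x right, y down, z forward; pixel columns grow to the right and rows downward; lengths in m; the calibration is good to about 2 mm. A picture is of the moment at which its call begins. There is no depth.
- close_job(): hands the job in; it is judged then, once.
The state is a dict: "clock": time; "joint_pos": joint angles; "qvel": joint speeds; "tau": joint torques, N m; "tool_pos": TCP position; "orientation": TCP orientation; "force": force on the tool from outside, world axes, zero at the start; "moment": the same for the moment, N m; "opening": finger opening in m; "gripper_force": force on a finger pad.
Only numpy, scipy, OpenCV 4.12 (cv2) and the standard library are available. Lean on these libraries where they do the work, as an engineer would, in place of code of your own. Each camera call takes 0.05 s, during which the arm holds its last target. There are 200 camera calls.

### The job

Take the two-tone sharpening stone out of the sloped rest by its free end, lay it flat on the open bench and let go, then take it again by its middle and lower it fully home into the dark fitted tray, white side up. Set it down both times rather than dropping it, let go of it at the end, and leave the other tools on the bench where they are.

Things in the scene. Friction and masses are not known exactly. Their poses are not given: they have to be found in the camera images.
- stone: The sharpening stone: rigid slab 150 x 50 x 25 mm, about 0.4 kg, one face white (fine), the other dark grey (coarse). Origin: centre of its dark face. x along its 150 mm length, y across its 50 mm width, z out of the white face. At the start it lies in the sloped rest, white face up, its x axis pointing up the slope to its free upper end.
- rest: Sloped wooden rest, fixed: base 160 x 90 x 12 mm, on it a 40 mm wide board that slopes up at 35 degrees towards the rest's +x, away from the robot, with a ledge at its foot. The stone lies on it, 2 mm play each side, its free end 115 to 140 mm above the bench. Origin: centre of the base's underside, z up. The bench midway between rest and tray is clear for 170 x 160 mm (x by y).
- rest_cheeks (a point): Upper end of the rest's two side cheeks, midway between them, at the level of the stone's dark face. From here down the slope the cheeks (8 mm thick, 54 mm apart, rising 3 mm above the stone's white face) hide the stone's lower 95 mm; only its upper 55 mm can be gripped, across the 50 mm width. The stone lifts out freely at right angles to the slope.
- tray: Fitted dark wooden tray, fixed: base 215 x 69 x 10 mm with two brass screws, on it walls 8 mm thick, their top 36 mm above the bench, around a pocket 153 x 53 mm, 26 mm deep: 1.5 mm play each side of the stone, whose upper face ends 1 mm below the walls. Origin: centre of the underside, x along the length, z up. Open above; the stone fits either way round.
- tray_floor (a point): Centre of the tray's pocket floor, 10 mm above the bench, axes as the tray. Beside it, in the middle of each long wall, a finger gap 52 mm wide goes down to this level: the stone can be let in only when gripped across its middle, one finger in each gap.
- gouge_wide: Bystander, loose, leave alone: gouge lying far side of the bench: yellow wooden handle 125 mm, steel blade about 100 mm; 30 mm thick. Origin at its underside.
- gouge_narrow: Bystander, loose, leave alone: a slimmer gouge on the right-hand side of the bench, about 210 mm long. Origin at its underside.
- skew_chisel: Bystander, loose, leave alone: a chisel lying on the right-hand side of the bench, nearer the robot, about 220 mm long, 30 mm thick. Origin at its underside.
- mallet: Bystander, loose, leave alone: carver's round mallet standing on its head on the left: head 96 mm diameter, 228 mm tall. Origin at its underside.
- glue: Bystander, loose, leave alone: yellow glue bottle with red cap standing on the left, 60 mm diameter, 150 mm tall. Origin at its underside.
- slip_stone: Bystander, loose, leave alone: small grey-green slip stone 100 x 40 x 12 mm, lying at the far side; not the stone to put away. Origin at its underside.
- leaf: Bystander, loose, leave alone: carved leaf blank of pale wood, about 110 mm across, 35 mm thick, at the far side. Origin at its underside.
Not all that is in view belongs to the job. Leave any turquoise look-alike of the stone alone. What is shaped like the tray but blue is not meant.

How it is judged:
By the outcome, as a careful person would: the job done as asked, in the order asked, and still so for the second after the job is handed in, with the robot touching nothing.
It also fails if it takes over 67 s, if anything falls off the work surface, if the arm or the gripper's body presses on something with over 40 N, if the wrist force passes 120 N, or if a joint passes its speed limit or range.

## Working session

There is one attempt and no reset: what is moved stays moved. The work goes in short steps, Python scripts to look and compute and a tool call to move; the robot and the scene stay as the last step left them, time stands still between calls to the robot, and variables do not carry over. Pictures are saved under pics/ and viewed, at most 10 in all, crops included, and the job is handed in when it is done.

Besides the shell and the picture viewer there is one more tool, called after "Request:" as name(argument=value, ...) on one line, values as JSON. play_rows: Moves the arm, as the interface text tells. Its arguments: {"type":"object","properties":{"commands":{"type":"array","items":{"type":"array","items":{"type":"array","items":{"type":"number"}}}}},"required":["commands"]}

```bash
ls; mkdir -p pics; python3 - <<'E'
from plant import get_obs, snapshot, hold_point_z
import cv2,pickle,numpy as np
o=get_obs();print(hold_point_z,{k:np.round(v,3) for k,v in o.items()})
d={}
for n in("scene","top"):
    s=snapshot(n);d[n]=s;cv2.imwrite(f"pics/{n}0.png",s["frame"][:,:,::-1]);print(n,s["camera_matrix"],s["origin"],s["attitude"])
pickle.dump(d,open("d0.pkl","wb"))
E
```

```text
pics
0.0188 {'clock': np.float64(0.0), 'joint_pos': array([-5.8321e+01,  2.0591e+01,  6.3500e-01, -2.0000e-02, -7.0136e+01,
       -1.6506e+01]), 'qvel': array([-0.05 ,  0.015, -0.052,  0.079,  0.082, -0.027]), 'tau': array([-0.0000e+00, -5.8271e+01,  2.9306e+01,  6.9970e+00,  7.0000e-03,
       -0.0000e+00]), 'tool_pos': array([ 0.176, -0.651,  0.19 ]), 'orientation': array([ 1.79906e+02, -8.00000e-03, -1.64834e+02]), 'force': array([0.477, 0.689, 0.551]), 'moment': array([-0.009,  0.003,  0.03 ]), 'gripper_force': np.float64(0.0), 'opening': np.float64(0.088)}
scene [[519.29093833   0.         327.95506022]
 [  0.         519.29093833 243.32706685]
 [  0.           0.           1.        ]] [ 1.28884214 -0.46939054  0.81834105] [-129.67498993   -0.34098527   58.16695985]
top [[509.67538001   0.         316.86784472]
 [  0.         509.67538001 233.36071554]
 [  0.           0.           1.        ]] [0.46542336 0.02760901 1.198435  ] [-175.87810006   -0.75072481  -90.1324512 ]
```

View pics/top0.png

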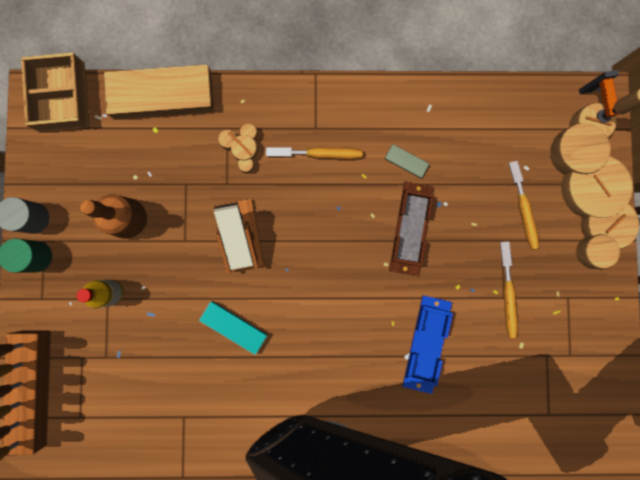

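View pics/scene0.png

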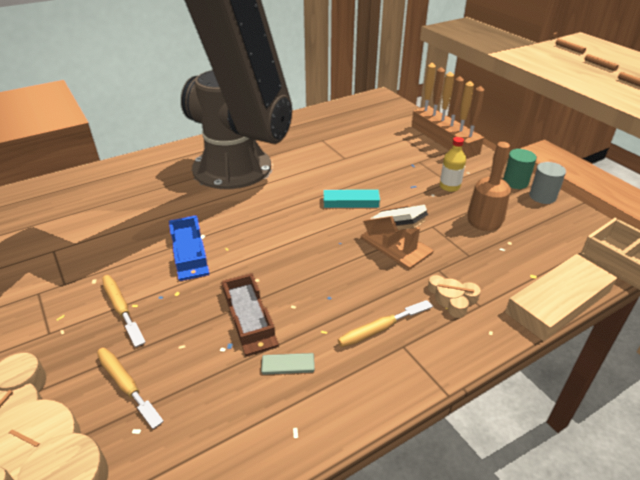

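The top view shows the stone in the rest at about px (235,237), the tray at about (412,228) and the decoys (turquoise stone, blue tray) nearer the robot. The scene view shows the stone at about (400,215) and the tray at about (248,313). I'll zoom in on both for the corners.

```bash
python3 - <<'E'
import cv2,pickle,numpy as np
d=pickle.load(open("d0.pkl","rb"))
t=d["top"]["frame"][:,:,::-1];s=d["scene"]["frame"][:,:,::-1]
def z(im,x,y,w,h,W,H):return cv2.resize(im[y:y+h,x:x+w],(W,H),interpolation=cv2.INTER_CUBIC)
a=np.vstack([np.hstack([z(t,200,190,80,60+30,400,450)[:300+0],z(t,380,175,80,60,400,300)]),np.hstack([z(s,350,195,100,75,400,300),z(s,210,265,80,60,400,300)])]) if 0 else None
A=z(t,200,190,75,90,400,480);B=z(t,380,175,75,106,400,480*106//90)[:480]
cv2.imwrite("pics/c0.png",np.hstack([z(t,200,190,70,105,400,600),z(t,380,178,70,105,400,600)]))
cv2.imwrite("pics/c1.png",np.vstack([z(s,350,195,100,75,800,600)]))
E
```

```text
(no output)
```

View pics/c0.png

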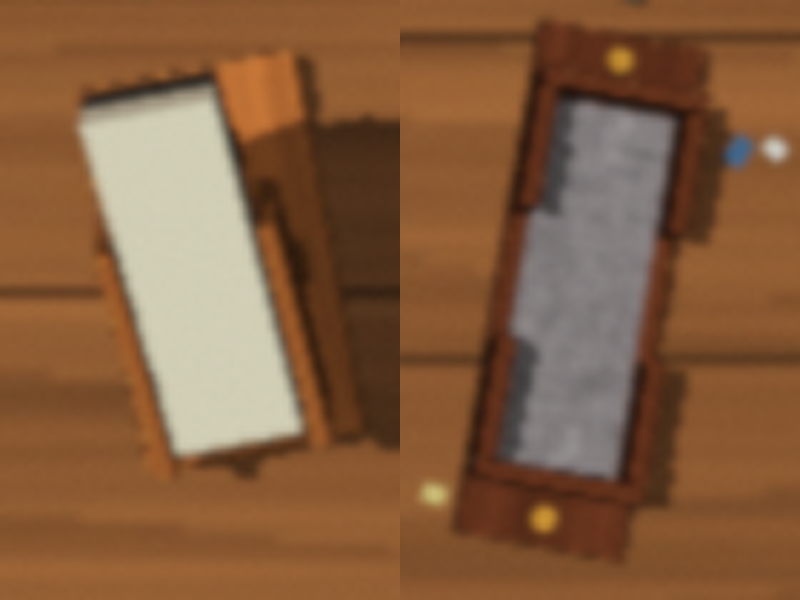

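View pics/c1.png

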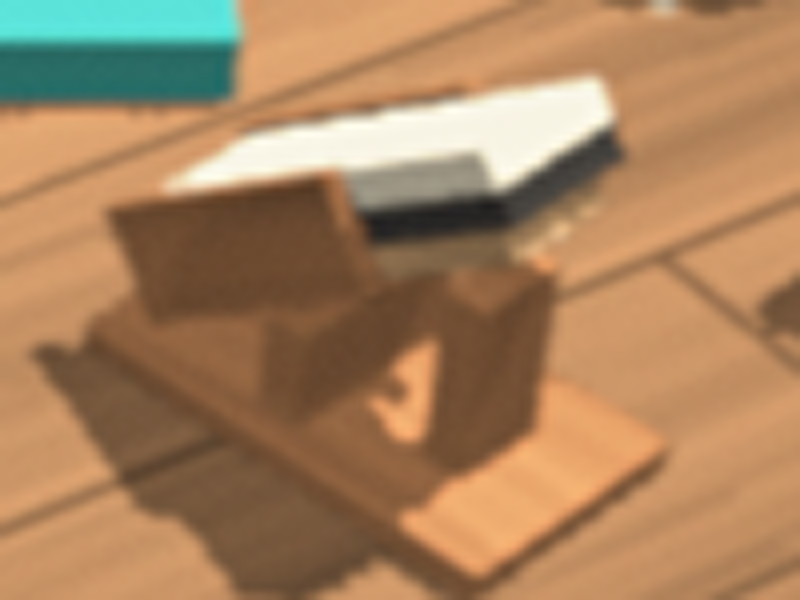

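The top crop shows the stone's white face with corners near crop px (80,125), (215,100), (303,433) and (175,458), plus the tray's screws at (220,60) and (143,519) in its half. The scene crop shows the free end's corners at (600,78), (498,190), (622,155) and (505,228). I'll fit poses to these.

```bash
cat > h.py <<'E'
import numpy as np,cv2,pickle
from scipy.spatial.transform import Rotation as R
from scipy.optimize import least_squares
eu=lambda a:R.from_euler("xyz",a,degrees=True)
def proj(s,P):
    c=eu(s["attitude"]).inv().apply(np.atleast_2d(P)-s["origin"]);K=s["camera_matrix"]
    return c[:,:2]/c[:,2:]*K[0,0]+K[:2,2]
def ray(s,uv,z):
    K=s["camera_matrix"];uv=np.atleast_2d(uv)
    v=eu(s["attitude"]).apply(np.c_[(uv-K[:2,2])/K[0,0],np.ones(len(uv))])
    return s["origin"]+v*((z-s["origin"][2])/v[:,2])[:,None]
def delta(p,Rt,o=None):
    "shift (cm) and rotvec (deg) in the present tool axes to reach TCP p, rotation Rt"
    if o is None:
        from plant import get_obs;o=get_obs()
    R0=eu(o["orientation"])
    return np.round(np.r_[R0.inv().apply(np.asarray(p)-o["tool_pos"])*100,np.degrees((R0.inv()*Rt).as_rotvec())],2)
E
python3 - <<'E'
from h import *
d=pickle.load(open("d0.pkl","rb"));t,s=d["top"],d["scene"]
k=70/400
T=lambda x,y:np.array([200+x*k,190+y*k])-.4
S=lambda x,y:np.array([350+x/8,195+y/8])-.4
L,W,H=.075,.025,.025
obs=[(t,(-L,W,H),T(175,458)),(t,(-L,-W,H),T(303,433)),(t,(L,W,0),T(82,95)),(t,(L,-W,0),T(213,70)),
(s,(L,W,H),S(600,78)),(s,(L,-W,H),S(498,190)),(s,(L,W,0),S(622,155)),(s,(L,-W,0),S(505,228))]
def f(q,):
    r=R.from_euler("ZY",[q[3],-q[4]],degrees=True)
    return np.concatenate([proj(c,r.apply(p)+q[:3])[0]-u for c,p,u in obs])
f35=lambda q:f(np.r_[q,35])
for fn,q0 in((f35,[.47,.2,.07,14]),(f,[.47,.2,.07,14,35])):
    r=least_squares(fn,q0,loss="soft_l1",x_scale=[.01]*3+[1]*(len(q0)-3));print(np.round(r.x,4));print(np.round(r.fun.reshape(-1,2),1).tolist())
q=np.r_[r.x]; rr=R.from_euler("ZY",[q[3],-35],degrees=True)
print("end z",rr.apply([L,0,0])[2]+q[2],rr.apply([L,0,H])[2]+q[2])
# tray
hsv=cv2.cvtColor(t["frame"],cv2.COLOR_RGB2HSV)
m=cv2.inRange(hsv,(15,140,140),(35,255,255));m[:,:380]=0;m[:,450:]=0;m[:178]=0;m[283:]=0
n,_,st,ce=cv2.connectedComponentsWithStats(m)
for i in range(1,n):print(st[i,4],ce[i],ray(t,ce[i],.0105)[0])
TT=lambda x,y:np.array([380+x*k,178+y*k])-.4
for z,pts in((.01,[(145,20),(308,50),(225,562),(55,530)]),(.01,[(220,60),(143,519)]),(.036,[(138,75),(308,105),(240,502),(72,470)])):
    P=ray(t,np.array([TT(*p) for p in pts]),z);print(np.round(P,4).tolist(),"mean",P.mean(0))
    print(np.linalg.norm(np.diff(P,axis=0),axis=1))
E
```

```text
[ 0.5458  0.1963  0.0706 11.0001]
[[0.4, -0.0], [-0.1, 0.0], [0.2, 0.3], [0.3, 0.2], [0.1, 0.1], [-1.4, -5.1], [1.2, 0.5], [1.7, 0.4]]
[ 0.5457  0.1962  0.071  11.0246 34.7244]
[[0.4, 0.1], [-0.1, 0.1], [0.2, 0.3], [0.3, 0.2], [0.2, 0.1], [-1.4, -5.1], [1.2, 0.5], [1.7, 0.4]]
end z 0.11398939648156559 0.1344681975887904
14 [418.42857143 188.        ] [ 0.65792745 -0.22793509  0.0105    ]
15 [385.66666667 264.        ] [ 0.47917714 -0.14837634  0.0105    ]
15 [404.86666667 268.46666667] [ 0.46868817 -0.19308421  0.0105    ]
[[0.6745, -0.1965, 0.01], [0.6619, -0.2638, 0.01], [0.4512, -0.2259, 0.01], [0.4644, -0.1566, 0.01]] mean [ 0.56299948 -0.21067636  0.01      ]
[0.06847119 0.21409672 0.0705333 ]
[[0.6578, -0.2273, 0.01], [0.4688, -0.1926, 0.01]] mean [ 0.56327915 -0.20993755  0.01      ]
[0.19213267]
[[0.6475, -0.1884, 0.036], [0.6352, -0.257, 0.036], [0.4754, -0.2267, 0.036], [0.4883, -0.1597, 0.036]] mean [ 0.56160002 -0.20794536  0.036     ]
[0.06966706 0.16266958 0.06831044]
```

```bash
cat >> h.py <<'E'
SP=np.array([.5458,.1963,.0706]);SR=R.from_euler("ZY",[11,-35],degrees=True)
TP=np.array([.563,-.2103,0]);TY=-10.4
FL=R.from_euler("x",180,degrees=True)
flip=lambda r:r*R.from_euler("z",180,degrees=True)*FL   # tool x=-body x, z=-body z
E
python3 - <<'E'
from h import *
print(delta([.5,-.4,.26],flip(R.from_euler("z",11,degrees=True))))
print(delta([.5,.05,.26],flip(SR)))
p=SP+SR.apply([.04,0,.09]);print(p,delta(p,flip(SR)))
E
```

```text
[-3.779e+01  1.578e+01 -6.980e+00  8.000e-02 -1.000e-02  4.170e+00]
[-49.56  59.21  -6.92   1.35 -35.     4.01]
[0.52729064 0.19270214 0.16726674] [-55.93  72.25   2.37   1.35 -35.     4.01]
```

Request:
play_rows(commands=[[[-37.8,15.8,-7,0,0,4.2,1],[-37.8,15.8,-7,0,0,4.2,1],[-37.8,15.8,-7,0,0,4.2,1],[-37.8,15.8,-7,0,0,4.2,1],[-37.8,15.8,-7,0,0,4.2,1],[-37.8,15.8,-7,0,0,4.2,1],[-37.8,15.8,-7,0,0,4.2,1],[-37.8,15.8,-7,0,0,4.2,1],[-37.8,15.8,-7,0,0,4.2,1],[-49.6,59.2,-7,1.3,-35,4,1],[-49.6,59.2,-7,1.3,-35,4,1],[-49.6,59.2,-7,1.3,-35,4,1],[-49.6,59.2,-7,1.3,-35,4,1],[-49.6,59.2,-7,1.3,-35,4,1],[-49.6,59.2,-7,1.3,-35,4,1],[-49.6,59.2,-7,1.3,-35,4,1],[-49.6,59.2,-7,1.3,-35,4,1],[-49.6,59.2,-7,1.3,-35,4,1],[-49.6,59.2,-7,1.3,-35,4,1],[-49.6,59.2,-7,1.3,-35,4,1]]])

```text
clock: 1.77
tool_pos: [0.4933, -0.0422, 0.2585]
orientation: [-179.9, 34.9, -169.0]
force: [0.4, -0.9, -0.5]
opening: 0.0874
gripper_force: 0.0
```

```bash
python3 - <<'E'
from h import *
from plant import get_obs
o=get_obs();print(o["joint_pos"])
p=SP+SR.apply([.04,0,.09]);print(p,delta(p,flip(SR)))
E
```

```text
[  24.07027955  -23.24385471  -48.44783494   14.53264409  -31.39835062
 -113.25584188]
[0.52729064 0.19270214 0.16726674] [-1.18 22.43 11.93 -0.07 -0.06 -0.  ]
```

Request:
play_rows(commands=[[[-1.2,22.4,11.9,0,0,0,1],[-1.2,22.4,11.9,0,0,0,1],[-1.2,22.4,11.9,0,0,0,1],[-1.2,22.4,11.9,0,0,0,1],[-1.2,22.4,11.9,0,0,0,1],[-1.2,22.4,11.9,0,0,0,1],[-1.2,22.4,11.9,0,0,0,1],[-1.2,22.4,11.9,0,0,0,1],[-1.2,22.4,11.9,0,0,0,1],[-1.2,22.4,11.9,0,0,0,1]]])

```text
clock: 2.6
tool_pos: [0.5379, 0.1945, 0.1901]
orientation: [-179.8, 32.5, -169.0]
force: [-0.8, -0.1, 0.2]
opening: 0.0875
gripper_force: 0.0
```

```bash
python3 - <<'E'
from h import *
from plant import get_obs,snapshot
s=snapshot("wrist");o=get_obs();pickle.dump((s,o),open("d1.pkl","wb"))
print(o["joint_pos"],s["origin"],s["attitude"])
p=SP+SR.apply([.04,0,.09]);print(p,delta(p,flip(SR)))
im=s["frame"][:,:,::-1].copy()
L,W,H=.075,.025,.025
for c in[(L,W,H),(L,-W,H),(-L,W,H),(-L,-W,H),(L,W,0),(L,-W,0)]:
    u=proj(s,SP+SR.apply(c))[0];print(c,u)
    if abs(u).max()<1e4: cv2.circle(im,tuple(int(v) for v in u),3,(0,0,255),1)
cv2.imwrite("pics/w1.png",im)
E
```

```text
[  42.66810006   -7.69877171  -58.24708543   57.25493583  -19.8218624
 -173.18233697] [0.3715652  0.16224065 0.31145052] [130.81433031   0.16365332 100.82875811]
[0.52729064 0.19270214 0.16726674] [ 2.17  0.05  1.4  -0.19 -2.45 -0.04]
(0.075, 0.025, 0.025) [357.62792207 251.99217377]
(0.075, -0.025, 0.025) [290.10256596 251.96583065]
(-0.075, 0.025, 0.025) [362.69664898  29.04008317]
(-0.075, -0.025, 0.025) [285.20930696  29.19450344]
(0.075, 0.025, 0) [354.96972744 243.03174875]
(0.075, -0.025, 0) [292.72114515 243.01342558]
```

View pics/w1.png

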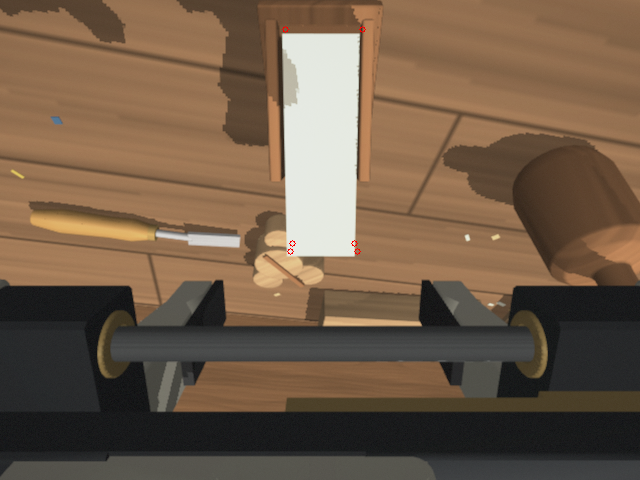

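The wrist view shows the stone's end edge at row 256 and columns 286–355, so the fit is good to about 2–3 mm. At 35° tilt joint 3 sits on its limit, so I'll grip with the tool tilted only 22°, still square across the stone's width.

```bash
cat >> h.py <<'E'
SP=SP+SR.apply([.0015,-.0008,0])
GR=SR*R.from_euler("y",13,degrees=True)  # tool 13 deg steeper than stone normal
E
python3 - <<'E'
from h import *
for z in(.07,.03,.005):
    p=SP+SR.apply([.04,0,z]);print(p,delta(p,flip(GR)))
print(flip(GR).as_euler("xyz",degrees=True))
E
```

```text
[0.5399102  0.19434017 0.15174407] [ 1.94 -0.02  3.39 -0.18 10.55 -0.06]
[0.56243173 0.19871791 0.11897798] [ 1.770e+00 -1.000e-02  7.390e+00 -1.800e-01  1.055e+01 -6.000e-02]
[0.57650769 0.201454   0.09849918] [ 1.66 -0.    9.88 -0.18 10.55 -0.06]
[-180.   22. -169.]
```

Request:
play_rows(commands=[[[0,0,0,0,5,0,1],[0,0,0,0,10.5,0,1],[1.9,0,3.4,0,10.5,0,1],[1.9,0,3.4,0,10.5,0,1],[1.9,0,3.4,0,10.5,0,1],[1.9,0,3.4,0,10.5,0,1],[1.9,0,3.4,0,10.5,0,1]]])

```text
clock: 3.23
tool_pos: [0.5408, 0.1946, 0.1536]
orientation: [-179.8, 22.3, -169.0]
force: [0.4, 0.6, -0.7]
opening: 0.0877
gripper_force: 0.0
```

```bash
python3 - <<'E'
from h import *
from plant import get_obs,snapshot
s=snapshot("wrist");o=get_obs()
print(o["joint_pos"])
for z in(.07,.03,.005):
    p=SP+SR.apply([.04,0,z]);print(p,delta(p,flip(GR),o))
im=s["frame"][:,:,::-1].copy()
L,W,H=.075,.025,.025
for c in[(L,W,H),(L,-W,H),(-L,W,H),(-L,-W,H)]:
    u=proj(s,SP+SR.apply(c))[0];print(c,u)
    cv2.circle(im,tuple(int(v) for v in u),3,(0,0,255),1)
tp=o["tool_pos"];print("tcp px",proj(s,tp))
# stone column edges in some rows
g=s["frame"].astype(int);
w=(g.min(2)>150)
for r in(100,150,200,240):
    c=np.where(w[r,200:440])[0]+200;print(r,c.min() if len(c) else 0,c.max() if len(c) else 0)
cv2.imwrite("pics/w2.png",im)
E
```

```text
[  47.21095007   -0.6242853   -45.23489084   26.90713916  -29.9758817
 -147.89862215]
[0.5399102  0.19434017 0.15174407] [ 0.15 -0.01  0.15 -0.17  0.25 -0.02]
[0.56243173 0.19871791 0.11897798] [-0.73 -0.    4.05 -0.17  0.25 -0.02]
[0.57650769 0.201454   0.09849918] [-1.29  0.01  6.48 -0.17  0.25 -0.02]
(0.075, 0.025, 0.025) [361.24172893 308.74716015]
(0.075, -0.025, 0.025) [285.72022771 308.70315681]
(-0.075, 0.025, 0.025) [362.79084408  76.21798548]
(-0.075, -0.025, 0.025) [284.08920461  76.35841077]
tcp px [[323.68072161 270.0683597 ]]
100 283 360
150 283 360
200 283 359
240 283 359
```

View pics/w2.png

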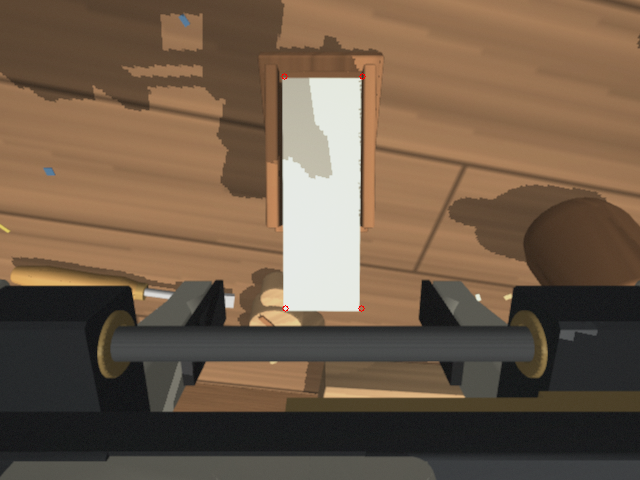

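The wrist view shows the stone at columns 283–359 (mid 321.5) and the fingers' inner edges at 223 and 421 (mid 322), so it's centred. Next: descend and grip.

Request:
play_rows(commands=[[[0,0,1,0,0,0,1],[-0.4,0,2.2,0,0,0,1],[-0.7,0,3.4,0,0,0,1],[-0.9,0,4.6,0,0,0,1],[-1.1,0,5.6,0,0,0,1],[-1.3,0,6.4,0,0,0,1],[-1.3,0,6.4,0,0,0,1],[-1.3,0,6.4,0,0,0,1]]])

```text
clock: 3.95
tool_pos: [0.5758, 0.2014, 0.0983]
orientation: [-179.8, 22.1, -169.1]
force: [0.2, 0.2, -0.3]
opening: 0.0875
gripper_force: 0.0
```

```bash
python3 - <<'E'
from h import *
from plant import get_obs,snapshot
o=get_obs();print(o["joint_pos"],o["force"])
p=SP+SR.apply([.04,0,.005]);print(p,delta(p,flip(GR),o))
E
```

```text
[  42.05997395    6.75697032  -48.22256453   36.23829066  -19.46999925
 -153.87058889] [ 0.19997297  0.18592667 -0.31933794]
[0.57650769 0.201454   0.09849918] [-0.07 -0.01  0.01 -0.18  0.12 -0.05]
```

Request:
play_rows(commands=[[[0,0,0,0,0,0,0.7],[0,0,0,0,0,0,0.62],[0,0,0,0,0,0,0.5],[0,0,0,0,0,0,0.3],[0,0,0,0,0,0,0.3],[0,0,0,0,0,0,0.3],[0,0,0,0,0,0,0.3],[0,0,0,0,0,0,0.3],[0,0,0,0,0,0,0.3],[0,0,0,0,0,0,0.3],[0,0,0,0,0,0,0.3],[0,0,0,0,0,0,0.3]]])

```text
clock: 4.95
tool_pos: [0.576, 0.2023, 0.0976]
orientation: [-179.9, 22.1, -169.0]
force: [0.7, 0.5, -0.8]
opening: 0.0268
gripper_force: 0.0
```

```bash
python3 - <<'E'
from h import *
from plant import get_obs
o=get_obs();print(o["force"],o["gripper_force"],o["opening"])
# lift 60 mm along stone normal
R0=eu(o["orientation"]);n=SR.apply([0,0,1])
print("normal in tool",R0.inv().apply(n))
E
```

```text
[ 0.68616653  0.53566    -0.80503912] 0.0 0.026778092370806295
normal in tool [ 0.22379766 -0.00280126 -0.9746316 ]
```

```bash
python3 - <<'E'
from h import *
from plant import snapshot
s=snapshot("scene");w=snapshot("wrist")
a=cv2.resize(s["frame"][130:280,320:480],(640,600))[:,:,::-1]
cv2.imwrite("pics/s3.png",a);cv2.imwrite("pics/w3.png",w["frame"][:,:,::-1])
E
```

```text
(no output)
```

View pics/s3.png

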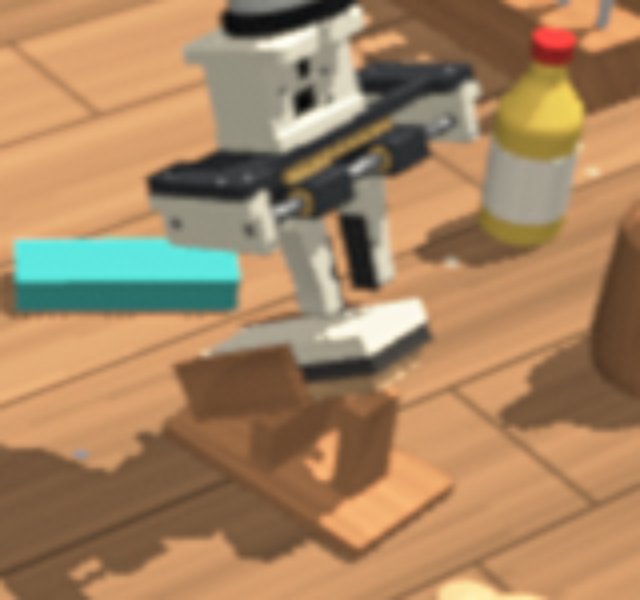

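```bash
python3 - <<'E'
from h import *
from plant import get_obs,snapshot
o=get_obs();d=pickle.load(open("d0.pkl","rb"));print(proj(d["scene"],o["tool_pos"]), proj(d["top"],o["tool_pos"]))
L,W,H=.075,.025,.025
for c in[(L,W,H),(L,-W,H),(L,W,0),(L,-W,0),(.04,0,.025),(.04,0,.005)]:print(c,proj(d["scene"],SP+SR.apply(c))[0])
E
```

```text
[[410.31645668 218.58260357]] [[229.46407103 219.09012555]]
(0.075, 0.025, 0.025) [424.96165398 204.52612691]
(0.075, -0.025, 0.025) [410.65275157 213.34465105]
(0.075, 0.025, 0) [428.77384893 214.57039085]
(0.075, -0.025, 0) [414.61361774 223.57895751]
(0.04, 0, 0.025) [407.18393921 210.56260903]
(0.04, 0, 0.005) [410.25565297 218.47877223]
```

View pics/w3.png

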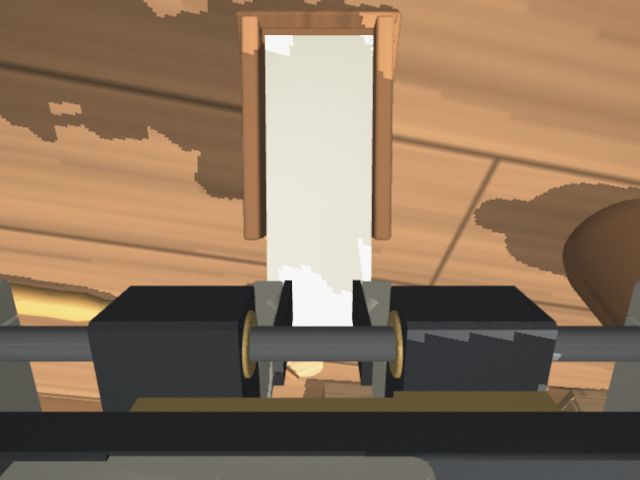

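```bash
python3 - <<'E'
from h import *
s,o=pickle.load(open("d1.pkl","rb"));K=s["camera_matrix"];f=K[0,0]
c=eu(s["attitude"]).inv()
R0=eu(o["orientation"])
print(f,K[:2,2]);
for b in(0,.0188,.03,.04):
    P=np.array([o["tool_pos"]+R0.apply([0,y,-b]) for y in(-.044,.044)]);print(b,c.apply(P-s["origin"])[0],proj(s,P).round(1).tolist())
E
```

```text
386.13721558486867 [322.00836173 234.96997016]
0 [-0.04341779  0.01943241  0.20720907] [[241.1, 271.2], [405.1, 271.2]]
0.0188 [-0.0434319   0.02481589  0.18919635] [[233.4, 285.6], [413.0, 285.6]]
0.03 [-0.04344032  0.02802306  0.17846537] [[228.0, 295.6], [418.5, 295.6]]
0.04 [-0.04344782  0.03088662  0.16888414] [[222.7, 305.6], [423.9, 305.6]]
```

```bash
python3 - <<'E'
from h import *
from plant import get_obs,snapshot
o=get_obs();s=snapshot("scene");w=snapshot("wrist");R0=eu(o["orientation"])
for b in(0,.02,.025,.03,.035,.04):
    P=[o["tool_pos"]+R0.apply([x,y,-b]) for y in(-.0134,.0134) for x in (.0095,-.0095)]
    print(b,((proj(s,P)-[320,130])*4).round(0).tolist(),proj(w,P).round(0).tolist())
E
```

```text
0 [[334.0, 362.0], [359.0, 366.0], [364.0, 343.0], [389.0, 347.0]] [[298.0, 253.0], [299.0, 286.0], [349.0, 253.0], [348.0, 286.0]]
0.02 [[327.0, 330.0], [352.0, 334.0], [358.0, 312.0], [382.0, 315.0]] [[296.0, 267.0], [297.0, 303.0], [351.0, 267.0], [351.0, 303.0]]
0.025 [[325.0, 322.0], [350.0, 326.0], [356.0, 304.0], [381.0, 307.0]] [[295.0, 271.0], [296.0, 308.0], [352.0, 271.0], [351.0, 308.0]]
0.03 [[324.0, 314.0], [349.0, 317.0], [354.0, 296.0], [379.0, 299.0]] [[294.0, 275.0], [295.0, 313.0], [353.0, 275.0], [352.0, 313.0]]
0.035 [[322.0, 306.0], [347.0, 309.0], [353.0, 288.0], [378.0, 291.0]] [[294.0, 280.0], [294.0, 318.0], [354.0, 280.0], [353.0, 318.0]]
0.04 [[320.0, 298.0], [345.0, 301.0], [351.0, 280.0], [376.0, 283.0]] [[293.0, 284.0], [294.0, 324.0], [355.0, 284.0], [354.0, 323.0]]
```

The wrist and scene views both show the fingertips about 36 mm short of the reported TCP along the tool axis: wrist edges at row 283 and columns 292/353, scene tip at crop (365,285). So the fingers closed above the stone. I'll treat this as a tool offset, reopen, and go 36 mm deeper in steps, watching force.

Request:
play_rows(commands=[[[0,0,0,0,0,0,1],[0,0,0,0,0,0,1],[0,0,0,0,0,0,1],[0,0,0,0,0,0,1],[0,0,0,0,0,0,1],[0,0,0,0,0,0,1],[0,0,0,0,0,0,1],[0,0,0,0,0,0,1],[0,0,0.5,0,0,0,1],[0,0,1,0,0,0,1],[0,0,1.2,0,0,0,1],[0,0,1.2,0,0,0,1]]])

```text
clock: 6.15
tool_pos: [0.5802, 0.2026, 0.0859]
orientation: [-179.8, 22.0, -169.0]
force: [-0.2, -0.0, -0.1]
opening: 0.0877
gripper_force: 0.0
```

```bash
python3 - <<'E'
from h import *
from plant import get_obs,snapshot
w=snapshot("wrist");s=snapshot("scene");o=get_obs();print(o["opening"],o["tool_pos"])
cv2.imwrite("pics/s4.png",np.hstack([cv2.resize(s["frame"][150:250,360:450],(540,600)),cv2.resize(w["frame"][200:420,180:460],(254,600))])[:,:,::-1])
E
```

```text
0.08773110174998625 [0.58041372 0.20282775 0.08645409]
```

View pics/s4.png

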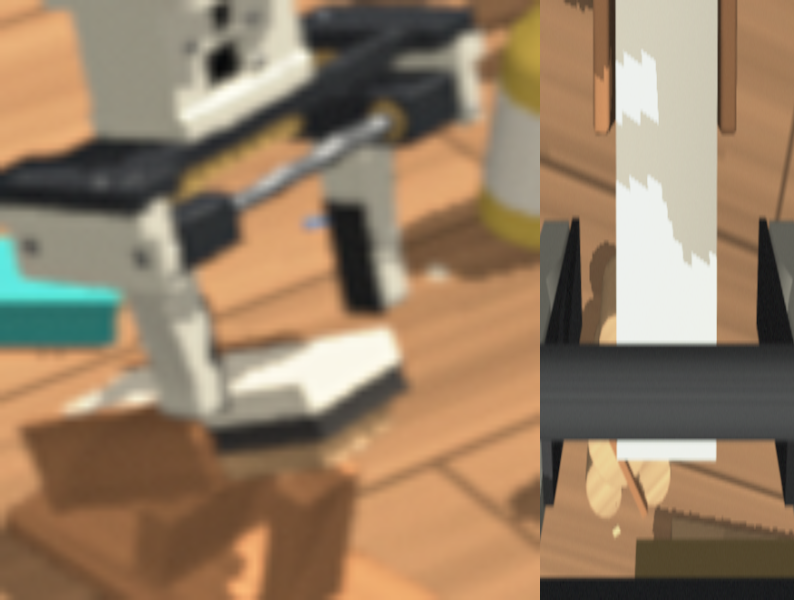

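The near finger is now beside the stone with its tip at about white-face level, and the cheek ends stay clear of the pads. Going 24 mm deeper, then closing.

Request:
play_rows(commands=[[[0,0,0.6,0,0,0,1],[0,0,1.2,0,0,0,1],[0,0,1.8,0,0,0,1],[0,0,2.3,0,0,0,1],[0,0,2.3,0,0,0,1],[0,0,2.3,0,0,0,0.65],[0,0,2.3,0,0,0,0.5],[0,0,2.3,0,0,0,0.4],[0,0,2.3,0,0,0,0.4],[0,0,2.3,0,0,0,0.4],[0,0,2.3,0,0,0,0.4],[0,0,2.3,0,0,0,0.4]]])

```text
clock: 7.25
tool_pos: [0.5891, 0.2044, 0.0655]
orientation: [-179.8, 22.1, -169.1]
force: [0.4, -2.0, 2.6]
opening: 0.0495
gripper_force: 30.0
```

```bash
python3 - <<'E'
from h import *
from plant import get_obs
o=get_obs();print(o["force"],o["moment"],o["gripper_force"],o["opening"],o["joint_pos"])
p=SP+SR.apply([.04,0,.005])+flip(GR).apply([0,0,.036]);print(delta(p,flip(GR),o))
print("normal in tool",eu(o["orientation"]).inv().apply(SR.apply([0,0,1])))
E
```

```text
[ 0.43881384 -2.03080942  2.63175353] [-0.84879926  0.9084065  -0.03181137] 29.9773308634758 0.04947011921794562 [  36.25834574   10.28379873  -52.41377012   52.79467959  -11.84058488
 -165.87363408]
[-0.04 -0.05  0.05 -0.19  0.09 -0.05]
normal in tool [ 0.22344769 -0.00339231 -0.97471002]
```

Request:
play_rows(commands=[[[0.11,0,-0.5,0,0,0,0.4],[0.22,0,-1.0,0,0,0,0.4],[0.34,0,-1.5,0,0,0,0.4],[0.45,0,-2,0,0,0,0.4],[0.57,0,-2.5,0,0,0,0.4],[0.67,0,-3,0,0,0,0.4],[0.78,0,-3.5,0,0,0,0.4],[0.4,0,-4.5,0,0,0,0.4],[0,0,-5.5,0,0,0,0.4],[-0.4,0,-6.5,0,0,0,0.4],[-0.8,0,-7.5,0,0,0,0.4],[-1.2,0,-8.5,0,0,0,0.4],[-1.2,0,-8.5,0,0,0,0.4],[-1.2,0,-8.5,0,0,0,0.4]]])

```text
clock: 8.42
tool_pos: [0.5682, 0.201, 0.1484]
orientation: [-179.9, 22.1, -169.1]
force: [-1.0, -0.3, -4.8]
opening: 0.0498
gripper_force: 30.0
```

```bash
python3 - <<'E'
from h import *
from plant import get_obs,snapshot
o=get_obs();s=snapshot("scene");print(o["force"],o["moment"],o["joint_pos"])
cv2.imwrite("pics/s5.png",cv2.resize(s["frame"][100:250,340:500],(640,600))[:,:,::-1])
# place: stone level yaw TY, tip at stone x .04,z.005 ; tool 13deg
SR2=R.from_euler("z",TY,degrees=True);G2=flip(SR2*R.from_euler("y",13,degrees=True))
for h in(.12,.03,0):
    p=np.array([.5545,-.007,h])+SR2.apply([.04,0,.005])+G2.apply([0,0,.036]);print(p,delta(p,G2,o))
E
```

```text
[-0.97191046 -0.28993681 -4.75980414] [-0.39942094  1.74020852 -0.06346706] [  45.08220832    2.64779643  -42.27026629   25.91285379  -29.08351871
 -145.17117977]
[ 0.58587766 -0.01275888  0.08992268] [  4.35 -21.32   4.58   1.62  34.69  21.57]
[ 5.85877663e-01 -1.27588788e-02 -7.73223323e-05] [  7.73 -21.31  12.92   1.62  34.69  21.57]
[ 0.58587766 -0.01275888 -0.03007732] [  8.86 -21.3   15.7    1.62  34.69  21.57]
```

View pics/s5.png

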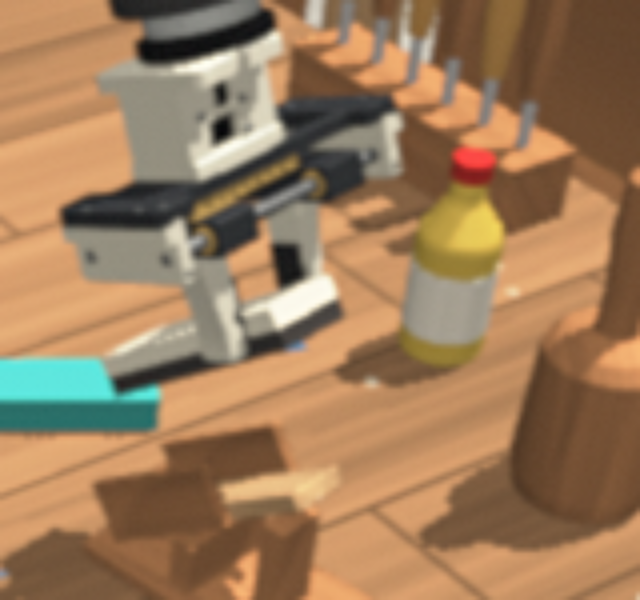

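The stone is out of the rest and held at about its old slope, with its free end near crop (335,290). That was my tenth and last picture to view, so from here I measure numerically. Moving above the clear bench and levelling.

Request:
play_rows(commands=[[[1,-5,0,0,0,0,0.4],[2,-8,0.5,0.2,5,3,0.4],[2.5,-11,1,0.4,10,6,0.4],[3,-14,2,0.7,15,9,0.4],[3.5,-17,3,1,20,12,0.4],[4,-20,4,1.2,25,15,0.4],[4.4,-21.3,4.6,1.4,30,18,0.4],[4.4,-21.3,4.6,1.6,34.7,21.6,0.4],[4.4,-21.3,4.6,1.6,34.7,21.6,0.4],[4.4,-21.3,4.6,1.6,34.7,21.6,0.4],[4.4,-21.3,4.6,1.6,34.7,21.6,0.4],[4.4,-21.3,4.6,1.6,34.7,21.6,0.4]]])

```text
clock: 9.47
tool_pos: [0.5851, -0.0127, 0.0898]
orientation: [-180.0, -13.0, 169.6]
force: [-0.3, -0.4, -4.6]
opening: 0.0497
gripper_force: 30.0
```

```bash
cat >> h.py <<'E'
SR2=R.from_euler("z",TY,degrees=True);G2=flip(SR2*R.from_euler("y",13,degrees=True))
def place(h):return np.array([.5545,-.007,h])+SR2.apply([.04,0,.005])+G2.apply([0,0,.036])
def white(s,box):
    "rotated rect of white blob inside box x0,y0,x1,y1"
    x0,y0,x1,y1=box;hsv=cv2.cvtColor(s["frame"],cv2.COLOR_RGB2HSV)
    m=np.zeros(hsv.shape[:2],np.uint8);m[y0:y1,x0:x1]=cv2.inRange(hsv,(0,0,120),(180,60,255))[y0:y1,x0:x1]
    cs,_=cv2.findContours(m,cv2.RETR_EXTERNAL,cv2.CHAIN_APPROX_NONE);c=max(cs,key=cv2.contourArea)
    return cv2.contourArea(c),cv2.boundingRect(c),cv2.minAreaRect(c),cv2.approxPolyDP(c,4,True)[:,0].tolist()
E
python3 - <<'E'
from h import *
from plant import get_obs,snapshot
o=get_obs();w=snapshot("wrist");pickle.dump(w,open("d5.pkl","wb"));print(o["force"],o["moment"],o["joint_pos"])
print(delta(place(.12),G2,o))
print(white(w,(200,0,450,400)))
# prediction for held stone, rigid
R0=eu(o["orientation"]);
SRh=R0*FL.inv()*R.from_euler("z",-180,degrees=True)*R.from_euler("y",-13,degrees=True)
SPh=o["tool_pos"]-R0.apply([0,0,.036])-SRh.apply([.04,0,.005])
print(SRh.as_euler("xyz",degrees=True),SPh,proj(w,[SPh+SRh.apply(c) for c in((.075,.025,.025),(.075,-.025,.025),(-.075,.025,.025),(-.075,-.025,.025))]))
E
```

```text
[-0.27046086 -0.44843761 -4.58157833] [-0.19003569 -1.25975154 -0.05893167] [  13.9051862    25.41212556   -4.78641959   -5.54909009  -71.73731489
 -111.98305189]
[-0.08  0.01 -0.03 -0.03  0.04  0.03]
(38331.5, (258, 22, 128, 304), ((321.4999694824219, 173.49996948242188), (126.99998474121094, 302.99993896484375), 0.0), [[258, 22], [259, 324], [384, 325], [385, 22]])
[ -0.02258986  -0.04170002 -10.36658415] [ 0.55366682 -0.00692265  0.11982191] [[385.57274363 396.25240829]
 [261.21822747 396.41325421]
 [389.33765007  10.00520085]
 [256.74495009  10.12986499]]
```

```bash
sed -i 's/^SR2=.*/SR2=R.from_euler("z",TY,degrees=True);G2=flip(SR2*R.from_euler("y",16,degrees=True))/' h.py; python3 - <<'E'
from h import *
for h in(.03,.006,-.004):print(delta(place(h),G2))
E
```

```text
[-1.91 -0.02  8.79 -0.02  3.07  0.05]
[-2.450e+00 -1.000e-02  1.112e+01 -2.000e-02  3.070e+00  5.000e-02]
[-2.67e+00 -1.00e-02  1.21e+01 -2.00e-02  3.07e+00  5.00e-02]
```

Request:
play_rows(commands=[[[-0.5,0,2.2,0,3,0,0.4],[-1,0,4.5,0,3,0,0.4],[-1.5,0,6.7,0,3,0,0.4],[-1.9,0,8.8,0,3,0,0.4],[-2.1,0,9.6,0,3,0,0.4],[-2.3,0,10.4,0,3,0,0.4],[-2.45,0,11.1,0,3,0,0.4],[-2.45,0,11.1,0,3,0,0.4],[-2.45,0,11.1,0,3,0,0.4]]])

```text
clock: 10.27
tool_pos: [0.585, -0.0125, -0.0231]
orientation: [-180.0, -16.0, 169.6]
force: [0.1, -0.0, -4.4]
opening: 0.05
gripper_force: 30.0
```

```bash
python3 - <<'E'
from h import *
from plant import get_obs,snapshot
o=get_obs();w=snapshot("wrist");print(o["force"],o["moment"])
print(delta(place(0),G2,o))
print(white(w,(200,0,450,400)))
E
```

```text
[ 0.09724701 -0.03089174 -4.43162852] [-0.30853923 -1.56568545 -0.0437023 ]
[-0.09 -0.01  0.65 -0.    0.05  0.  ]
(38351.5, (258, 21, 128, 305), ((321.5, 173.0), (127.0, 304.0), 0.0), [[385, 22], [258, 22], [260, 325], [385, 324]])
```

Request:
play_rows(commands=[[[-0.05,0,0.15,0,0,0,0.4],[-0.1,0,0.3,0,0,0,0.4],[-0.13,0,0.45,0,0,0,0.4],[-0.13,0,0.45,0,0,0,0.4],[-0.13,0,0.45,0,0,0,0.4]]])

```text
clock: 10.73
tool_pos: [0.5845, -0.0127, -0.0286]
orientation: [-180.0, -16.0, 169.6]
force: [0.4, 0.6, -5.1]
opening: 0.0496
gripper_force: 30.0
```

Request:
play_rows(commands=[[[-0.03,0,0.1,0,0,0,0.4],[-0.06,0,0.2,0,0,0,0.4],[-0.06,0,0.2,0,0,0,0.4],[-0.06,0,0.2,0,0,0,0.4]]])

```text
clock: 11.07
tool_pos: [0.5846, -0.0127, -0.0299]
orientation: [-180.0, -16.0, 169.6]
force: [-3.1, 0.6, 4.9]
opening: 0.0503
gripper_force: 30.0
```

Request:
play_rows(commands=[[[-0.03,0,0.08,0,0,0,0.4],[-0.03,0,0.08,0,0,0,0.4],[-0.03,0,0.08,0,0,0,0.4]]])

```text
clock: 11.32
tool_pos: [0.5846, -0.0127, -0.0299]
orientation: [-180.0, -16.0, 169.6]
force: [-4.1, 0.5, 11.2]
opening: 0.0497
gripper_force: 30.0
```

```bash
python3 - <<'E'
from h import *
from plant import get_obs,snapshot
o=get_obs();w=snapshot("wrist");print(o["force"],o["moment"])
print(white(w,(200,0,450,400)))
E
```

```text
[-4.05105323  0.52302134 11.20645097] [ 0.57182241  1.34199898 -0.17298028]
(38221.5, (258, 22, 128, 304), ((321.5, 173.5), (127.0, 303.0), 0.0), [[258, 23], [259, 324], [384, 325], [385, 23]])
```

Request:
play_rows(commands=[[[0,0,0,0,0,0,0.62],[0,0,0,0,0,0,0.7],[0,0,0,0,0,0,0.9],[0,0,0,0,0,0,1],[0,0,0,0,0,0,1],[0,0,0,0,0,0,1],[0,0,-1,0,0,0,1],[0,0,-3,0,0,0,1],[0,0,-5,0,0,0,1],[0,0,-7,0,0,0,1],[2,0,-9,0,-8,0,1],[4,0,-11,0,-16,0,1],[8,0,-13,0,-16,0,1],[8,0,-13,0,-16,0,1],[8,0,-13,0,-16,0,1]]])

```text
clock: 12.62
tool_pos: [0.544, -0.0045, 0.1192]
orientation: [179.9, 0.3, 169.7]
force: [1.2, -0.7, -0.1]
opening: 0.0878
gripper_force: 0.0
```

```bash
python3 - <<'E'
from h import *
from plant import get_obs,snapshot
o=get_obs();w=snapshot("wrist");s=snapshot("scene");pickle.dump((w,s,o),open("d6.pkl","wb"));print(o["force"],o["moment"],o["orientation"])
print(white(w,(150,0,500,420)));print(white(s,(250,170,390,330)))
SP2=np.array([.5545,-.007,0]);C=[(.075,.025,.025),(.075,-.025,.025),(-.075,-.025,.025),(-.075,.025,.025)]
P=SP2+SR2.apply(C);print(proj(w,P).round().tolist(),proj(s,P).round().tolist())
E
```

```text
[ 1.19994506 -0.69708179 -0.14386016] [-0.01181212 -0.14348774  0.09689693] [179.8646054    0.27813153 169.67751353]
(11776.0, (287, 142, 69, 185), ((321.0, 234.0), (184.0, 68.0), 90.0), [[287, 142], [291, 325], [350, 326], [355, 142]])
(1134.5, (307, 247, 45, 52), ((329.21112060546875, 271.8838806152344), (55.289222717285156, 23.789264678955078), 61.189208984375), [[307, 253], [330, 298], [350, 292], [326, 247]])
[[352.0, 322.0], [292.0, 322.0], [287.0, 137.0], [356.0, 137.0]] [[352.0, 287.0], [330.0, 293.0], [307.0, 251.0], [327.0, 246.0]]
```

```bash
python3 - <<'E'
from h import *
print(delta([.545,-.2075,.1192],flip(SR2)))
E
```

```text
[ -3.67 -19.93  -0.28   0.04   0.07  -0.  ]
```

Request:
play_rows(commands=[[[-3.7,-19.9,-0.3,0,0,0,1],[-3.7,-19.9,-0.3,0,0,0,1],[-3.7,-19.9,-0.3,0,0,0,1],[-3.7,-19.9,-0.3,0,0,0,1],[-3.7,-19.9,-0.3,0,0,0,1],[-3.7,-19.9,-0.3,0,0,0,1],[-3.7,-19.9,-0.3,0,0,0,1],[-3.7,-19.9,-0.3,0,0,0,1],[-3.7,-19.9,-0.3,0,0,0,1]]])

```text
clock: 13.47
tool_pos: [0.5448, -0.2072, 0.1176]
orientation: [-180.0, -0.1, 169.6]
force: [-0.4, -0.8, -0.4]
opening: 0.0874
gripper_force: 0.0
```

```bash
python3 - <<'E'
from h import *
from plant import get_obs,snapshot
o=get_obs();w=snapshot("wrist");t=snapshot("top");pickle.dump((w,t,o),open("d7.pkl","wb"));print(o["tool_pos"],o["orientation"])
g=lambda c:(TP+SR2.apply(c))
names=dict(scr=[(-.096,0,.01),(.096,0,.01)],wallout=[(-.0845,-.0345,.036),(-.0845,.0345,.036)],floor=[(-.0765,-.0265,.01),(-.0765,.0265,.01)],base=[(-.1075,-.0345,.01),(-.1075,.0345,.01)],wallin=[(-.0765,-.0265,.036),(-.0765,.0265,.036)])
for k,v in names.items():print(k,proj(w,[g(c) for c in v]).round(1).tolist())
f=w["frame"].astype(int)
hsv=cv2.cvtColor(w["frame"],cv2.COLOR_RGB2HSV)
m=cv2.inRange(hsv,(15,130,150),(35,255,255));n,_,st,ce=cv2.connectedComponentsWithStats(m)
for i in range(1,n):
    if st[i,4]>20:print("yel",st[i],ce[i])
print("row200",[(c,f[200,c].tolist()) for c in range(260,385,3)])
print("col321",[(r,f[r,321].tolist()) for r in range(80,150,3)])
E
```

```text
[ 0.54482176 -0.2072355   0.11757625] [-1.79978352e+02 -1.11575687e-01  1.69581316e+02]
scr [[323.0, 119.1], [323.2, 344.7]]
wallout [[273.1, 136.4], [373.0, 136.3]]
floor [[288.2, 145.9], [357.8, 145.8]]
base [[276.2, 102.9], [369.7, 102.7]]
wallin [[285.1, 148.3], [361.1, 148.2]]
yel [194  17   4  12  27] [195.62962963  22.48148148]
yel [142  88  14  15 113] [148.30088496  95.00884956]
yel [ 24  95  16  12 112] [ 31.30357143 100.70535714]
yel [315 115  14  15 162] [321.55555556 122.14814815]
yel [  0 119   7  24  80] [  1.7   133.525]
row200 [(260, [99, 75, 55]), (263, [100, 77, 58]), (266, [100, 77, 57]), (269, [100, 76, 56]), (272, [101, 77, 58]), (275, [71, 51, 38]), (278, [72, 49, 37]), (281, [78, 52, 41]), (284, [71, 48, 37]), (287, [39, 28, 24]), (290, [102, 101, 100]), (293, [99, 99, 98]), (296, [92, 91, 90]), (299, [92, 92, 92]), (302, [86, 86, 85]), (305, [91, 91, 90]), (308, [86, 86, 86]), (311, [85, 86, 85]), (314, [94, 93, 94]), (317, [95, 94, 94]), (320, [94, 94, 94]), (323, [90, 90, 90]), (326, [96, 96, 94]), (329, [93, 92, 92]), (332, [101, 101, 100]), (335, [94, 95,
[... 212 characters left out ...]
5, [126, 84, 61]), (368, [129, 85, 62]), (371, [126, 96, 68]), (374, [132, 100, 72]), (377, [140, 106, 76]), (380, [144, 109, 77]), (383, [153, 115, 82])]
col321 [(80, [163, 123, 88]), (83, [160, 122, 87]), (86, [154, 117, 83]), (89, [151, 114, 82]), (92, [149, 112, 82]), (95, [151, 114, 82]), (98, [151, 112, 81]), (101, [149, 112, 81]), (104, [148, 111, 80]), (107, [108, 72, 53]), (110, [116, 76, 57]), (113, [116, 77, 57]), (116, [206, 165, 99]), (119, [219, 180, 106]), (122, [219, 180, 105]), (125, [219, 181, 106]), (128, [218, 180, 105]), (131, [115, 77, 56]), (134, [113, 74, 54]), (137, [113, 74, 54]), (140, [96, 65, 47]), (143, [129, 85, 63]), (146, [128, 86, 64]), (149, [120, 78, 58])]
```

```bash
cat > t.py <<'E'
from h import *
w,t,o=pickle.load(open("d7.pkl","rb"))
g=cv2.GaussianBlur(cv2.cvtColor(w["frame"],cv2.COLOR_RGB2LAB)[:,:,1:].astype(np.float32),(1,3),0)
L=w["frame"].astype(np.float32)
tl=lambda uv,z:SR2.inv().apply(ray(w,uv,z)-TP)  # in assumed tray axes
print("screw",tl((321.56,122.15),.0105)*1e3)
s=cv2.cvtColor(w["frame"],cv2.COLOR_RGB2HSV)
def edge(v):
    d=np.abs(np.diff(v,axis=0)).sum(1);i=np.argmax(d);k=d[max(i-1,0):i+2];return i+.5+(k@np.arange(-1,2)[:len(k)])/k.sum()
for r in(150,158,166,174,182):
    a=266+edge(L[r,266:281]);b=364+edge(L[r,364:379]);c=352+edge(L[r,350:360])-2;d=283+edge(L[r,283:295])
    print(r,"outer",a,b,tl((a,r),.036)[0][1]*1e3,tl((b,r),.036)[0][1]*1e3,"inner",d,c)
for c in(290,300,340,350):
    e=96+edge(L[96:112,c]);q=132+edge(L[132:142,c]);k=143+edge(L[143:158,c]);print(c,e,tl((c,e),.01)[0][0]*1e3,q,tl((c,q),.036)[0][0]*1e3,k,tl((c,k),.036)[0][0]*1e3)
w,s,o=pickle.load(open("d6.pkl","rb"))
P=ray(w,[(287,142),(355.5,142),(350.5,320),(291,320)],.025);print("stone low end mid",P[:2].mean(0),"axis y mid",P.mean(0),np.degrees(np.arctan2(*((P[2]+P[3]-P[0]-P[1])[[1,0]]))), np.linalg.norm(P[0]-P[1]))
print("finger px->",o["tool_pos"])
E
python3 t.py
```

```text
screw [[-93.80231366  -1.06614861  10.5       ]]
150 outer 272.7659574468085 370.4657534246575 -35.107710290310436 33.03836827645336 inner 284.69354838709677 353.20588235294116
158 outer 272.39772727272725 370.8301886792453 -35.57440446926145 33.482319213451355 inner 287.3666666666667 355.6675392670157
166 outer 273.1736842105263 370.6190476190476 -35.23915429616233 33.525294422933015 inner 287.53061224489795 355.5684210526316
174 outer 273.17058823529413 370.14761904761906 -35.45294066808536 33.3840138696411 inner 287.58839779005524 355.5253807106599
182 outer 273.2831325301205 369.71374045801525 -35.58669019339025 33.26787178531257 inner 287.71 355.36285714285714
290 105.80232558139535 -105.44430066585245 138.5497737556561 -83.07327435408577 151.4179104477612 -74.34783071624933
300 105.89024390243902 -105.37121780975774 138.61297071129707 -83.02015715831494 151.43805309734512 -74.3232741839143
340 105.92592592592592 -105.30070375537713 139.36206896551724 -82.47392267293178 151.67460317460316 -74.11825584946742
350 105.79411764705883 -105.3818743099845 138.5722891566265 -82.99419481055 151.36486486486487 -74.31951005762863
stone low end mid [0.48387725 0.00561573 0.025     ] axis y mid [ 0.55491048 -0.00766414  0.025     ] -10.58937618532224 0.04962374013833542
finger px-> [ 0.54398131 -0.00453332  0.1192368 ]
```

```bash
cat >> h.py <<'E'
TPw=TP+SR2.apply([.0021,-.001,0])
G3=flip(SR2)
E
python3 - <<'E'
from h import *
for z in(.1176,.0,-.03):print(delta([.5578,-.0073,z],G3))
E
```

```text
[ 2.32 19.85  0.05 -0.02 -0.05  0.05]
[ 2.31 19.85 11.81 -0.02 -0.05  0.05]
[ 2.31 19.85 14.81 -0.02 -0.05  0.05]
```

Request:
play_rows(commands=[[[2.3,19.85,0,0,0,0,1],[2.3,19.85,0,0,0,0,1],[2.3,19.85,0,0,0,0,1],[2.3,19.85,0,0,0,0,1],[2.3,19.85,0,0,0,0,1],[2.3,19.85,0,0,0,0,1],[2.3,19.85,0,0,0,0,1],[2.3,19.85,0,0,0,0,1],[2.3,19.85,3,0,0,0,1],[2.3,19.85,6,0,0,0,1],[2.3,19.85,9,0,0,0,1],[2.3,19.85,11.5,0,0,0,1],[2.3,19.85,11.8,0,0,0,1],[2.3,19.85,11.8,0,0,0,1],[2.3,19.85,11.8,0,0,0,1]]])

```text
clock: 14.82
tool_pos: [0.5587, -0.0089, 0.0015]
orientation: [-180.0, 0.0, 169.5]
force: [0.0, 0.9, -0.1]
opening: 0.0876
gripper_force: 0.0
```

```bash
python3 - <<'E'
from h import *
from plant import get_obs,snapshot
o=get_obs();w=snapshot("wrist");print(o["tool_pos"],o["orientation"],o["force"])
print(delta([.5578,-.0073,-.031],G3,o))
b=white(w,(200,0,450,330));print(b)
E
```

```text
[ 0.55870784 -0.00885493  0.0015301 ] [-1.79979476e+02  3.24911311e-02  1.69549629e+02] [ 0.00238194  0.86207766 -0.12208315]
[ 0.12  0.14  3.25 -0.02  0.03 -0.05]
(22224.0, (265, 122, 119, 205), ((324.0, 224.0), (204.0, 118.0), 90.0), [[265, 122], [273, 325], [374, 325], [383, 123]])
```

Request:
play_rows(commands=[[[0.1,0.12,1,0,0,0,1],[0.1,0.12,2,0,0,0,1],[0.1,0.12,2.6,0,0,0,1],[0.1,0.12,3,0,0,0,1],[0.1,0.12,3.2,0,0,0,1],[0.1,0.12,3.2,0,0,0,1],[0.1,0.12,3.2,0,0,0,1]]])

```text
clock: 15.45
tool_pos: [0.5572, -0.0069, -0.0316]
orientation: [-180.0, -0.0, 169.6]
force: [-0.7, 1.0, -0.3]
opening: 0.0877
gripper_force: 0.0
```

Request:
play_rows(commands=[[[0,0,0,0,0,0,0.7],[0,0,0,0,0,0,0.62],[0,0,0,0,0,0,0.58],[0,0,0,0,0,0,0.5],[0,0,0,0,0,0,0.4],[0,0,0,0,0,0,0.4],[0,0,0,0,0,0,0.4],[0,0,0,0,0,0,0.4],[0,0,0,0,0,0,0.4]]])

```text
clock: 16.2
tool_pos: [0.5571, -0.007, -0.0314]
orientation: [-180.0, -0.0, 169.6]
force: [0.1, -0.4, 1.9]
opening: 0.0499
gripper_force: 30.0
```

```bash
python3 - <<'E'
from h import *
from plant import get_obs,snapshot
o=get_obs();w=snapshot("wrist");print(o["tool_pos"],o["opening"],o["gripper_force"],o["force"],white(w,(200,0,450,330)))
v=w["frame"][60:150,300].tolist();print([(60+i,v[i]) for i in range(0,90,4)])
h=TPw+[0,0,.1];print("lift 10, over:",delta([o["tool_pos"][0],o["tool_pos"][1],.069],G3,o))
E
```

```text
[ 0.55706121 -0.00704033 -0.03144335] 0.04988424848374561 30.00027358531952 [ 0.07211393 -0.37431994  1.9411439 ] (26774.5, (249, 127, 147, 200), ((322.0, 226.5), (199.0, 146.0), 90.0), [[249, 128], [260, 325], [384, 325], [395, 129]])
[(60, [126, 96, 71]), (64, [126, 97, 71]), (68, [126, 96, 71]), (72, [127, 98, 71]), (76, [128, 98, 73]), (80, [127, 98, 72]), (84, [127, 98, 71]), (88, [126, 97, 71]), (92, [127, 97, 70]), (96, [132, 102, 76]), (100, [133, 103, 74]), (104, [137, 107, 78]), (108, [138, 106, 78]), (112, [137, 104, 75]), (116, [140, 108, 79]), (120, [139, 106, 77]), (124, [139, 106, 78]), (128, [215, 210, 191]), (132, [227, 223, 208]), (136, [227, 223, 206]), (140, [225, 222, 204]), (144, [226, 223, 206]), (148, [225, 222, 206])]
lift 10, over: [  0.    -0.   -10.04  -0.03  -0.02  -0.02]
```

```bash
cat >> h.py <<'E'
def held(w,o,zoff):
    "stone centre minus TCP in tray axes (m), from wrist view; zoff = white face height above TCP"
    a,bb,_,q=white(w,(200,0,450,330));r=bb[1]+.5;q=np.array(q,float)
    lo=q[np.argsort(q[:,1])[:2]];c=lo[:,0].mean()+.5
    p=ray(w,(c,lo[:,1].mean()),o["tool_pos"][2]+zoff)[0]
    return SR2.inv().apply(p-o["tool_pos"])+[.075,0,0],lo
E
python3 - <<'E'
from h import *
from plant import get_obs,snapshot
o=get_obs();w=snapshot("wrist");e,lo=held(w,o,.0564);print(e,lo)
tp=TPw-SR2.apply([e[0],e[1],0]);print(tp)
for z in(.06,):
    print(delta([tp[0],tp[1],z],G3,o))
E
```

```text
[ 0.00083916 -0.00028523  0.0564    ] [[249. 128.]
 [395. 129.]]
[ 0.56411109 -0.21123063  0.        ]
[ -4.38 -19.96  -9.14  -0.02  -0.02  -0.03]
```

Request:
play_rows(commands=[[[0,0,-0.5,0,0,0,0.4],[0,0,-1.5,0,0,0,0.4],[0,0,-3,0,0,0,0.4],[0,0,-5,0,0,0,0.4],[0,0,-7,0,0,0,0.4],[0,0,-9.1,0,0,0,0.4],[-1,-4,-9.1,0,0,0,0.4],[-1.8,-7.5,-9.1,0,0,0,0.4],[-2.5,-11,-9.1,0,0,0,0.4],[-3.2,-14.5,-9.1,0,0,0,0.4],[-4,-18,-9.1,0,0,0,0.4],[-4.4,-19.9,-9.1,0,0,0,0.4],[-4.4,-19.95,-9.1,0,0,0,0.4],[-4.4,-19.95,-9.1,0,0,0,0.4],[-4.4,-19.95,-9.1,0,0,0,0.4],[-4.4,-19.95,-9.1,0,0,0,0.4]]])

```text
clock: 17.63
tool_pos: [0.5643, -0.2102, 0.0597]
orientation: [-180.0, -0.0, 169.6]
force: [-0.3, 1.6, -5.3]
opening: 0.0501
gripper_force: 30.0
```

```bash
cat > c.py <<'E'
from h import *
from plant import get_obs,snapshot
o=get_obs();w=snapshot("wrist");pickle.dump((w,o),open("d8.pkl","wb"))
os=[get_obs()["tool_pos"]];print(o["tool_pos"],o["orientation"],o["force"],o["opening"])
e,lo=held(w,o,.0564);print("held",e,lo.tolist())
tp=TPw-SR2.apply([e[0],e[1],0]);print("to go",delta([tp[0],tp[1],o["tool_pos"][2]],G3,o))
L=w["frame"].astype(np.float32)
def edge(v):
    d=np.abs(np.diff(v,axis=0)).sum(1);i=np.argmax(d);return i+.5
g=lambda c:TPw+SR2.apply(c)
for n,c in dict(scr=(-.096,0,.0105),base=(-.1075,0,.01),wallout=(-.0845,0,.036),wallin=(-.0765,0,.036),wl=(-.0845,-.0345,.036),wr=(-.0845,.0345,.036)).items():print(n,proj(w,g(c))[0].round(1))
hsv=cv2.cvtColor(w["frame"],cv2.COLOR_RGB2HSV);m=cv2.inRange(hsv,(15,130,150),(35,255,255));m[:,:290]=0;m[:,350:]=0
n,_,st,ce=cv2.connectedComponentsWithStats(m)
print([(st[i].tolist(),ce[i].round(1)) for i in range(1,n) if st[i,4]>20])
c=300;d=np.abs(np.diff(L[:200,c],axis=0)).sum(1);print([(i+.5,int(d[i])) for i in np.where(d>25)[0]])
E
python3 c.py
```

```text
[ 0.56429483 -0.21024046  0.05974337] [-1.79997169e+02 -1.83862087e-02  1.69613711e+02] [-0.2797154   1.58977013 -5.27940913] 0.050084183807825346
held [-0.00018938 -0.00939106  0.0564    ] [[341.0, 123.0], [250.0, 128.0]]
to go [-0.1   0.81 -0.   -0.   -0.02  0.01]
scr [320.6  87.5]
base [320.6  66.4]
wallout [320.5 106.7]
wallin [320.5 122.3]
wl [255.9 106.8]
wr [385.1 106.6]
[]
[(np.float64(66.5), 61), (np.float64(67.5), 56), (np.float64(106.5), 33), (np.float64(108.5), 35), (np.float64(120.5), 37), (np.float64(121.5), 64), (np.float64(122.5), 153), (np.float64(123.5), 163), (np.float64(124.5), 42), (np.float64(125.5), 112), (np.float64(126.5), 56), (np.float64(127.5), 165), (np.float64(128.5), 74)]
```

```bash
sed -i 's/(0,0,120)/(0,0,165)/' h.py; cat >> c.py <<'E'
print("yel",[(c_,w["frame"][88,c_].tolist()) for c_ in range(310,334,3)])
for r in(112,116):
    for a,b in((246,266),(376,396)):
        d=np.abs(np.diff(L[r,a:b],axis=0)).sum(1);print(r,[(a+i+.5,int(d[i])) for i in np.where(d>25)[0]])
for r in(140,200,240):print(r,[(int(i)) for i in np.where(L[r,200:450].min(1)>165)[0][[0,-1]]+200])
E
python3 c.py
```

```text
[ 0.56438128 -0.21011046  0.05974753] [-1.79992443e+02 -1.53460436e-02  1.69639360e+02] [-0.62601856 -0.20814597 -4.70519756] 0.04960404469393388
held [ 0.00084148 -0.00052705  0.0564    ] [[394.0, 128.0], [249.0, 129.0]]
to go [ 0.01 -0.09  0.   -0.01 -0.02  0.04]
scr [320.4  87.3]
base [320.4  66.2]
wallout [320.2 106.5]
wallin [320.3 122.1]
wl [255.6 106.5]
wr [384.9 106.5]
[]
[(np.float64(65.5), 38), (np.float64(66.5), 55), (np.float64(107.5), 27), (np.float64(119.5), 26), (np.float64(120.5), 47), (np.float64(121.5), 31), (np.float64(122.5), 216), (np.float64(123.5), 127), (np.float64(125.5), 115), (np.float64(126.5), 50), (np.float64(127.5), 162), (np.float64(128.5), 74)]
yel [(310, [145, 97, 72]), (313, [242, 220, 132]), (316, [244, 225, 137]), (319, [244, 224, 135]), (322, [244, 223, 134]), (325, [243, 222, 134]), (328, [236, 202, 121]), (331, [141, 94, 68])]
112 [(np.float64(256.5), 39)]
112 [(np.float64(383.5), 92), (np.float64(384.5), 70)]
116 [(np.float64(255.5), 31), (np.float64(256.5), 40)]
116 [(np.float64(383.5), 97), (np.float64(384.5), 67)]
140 [251, 394]
200 [254, 390]
240 [256, 388]
```

Request:
play_rows(commands=[[[0,-0.1,1.2,0,0,0,0.4],[0,-0.1,2.4,0,0,0,0.4],[0,-0.1,3.6,0,0,0,0.4],[0,-0.1,4.4,0,0,0,0.4],[0,-0.1,4.8,0,0,0,0.4],[0,-0.1,4.8,0,0,0,0.4],[0,-0.1,4.8,0,0,0,0.4],[0,-0.1,4.8,0,0,0,0.4]]])

```text
clock: 18.4
tool_pos: [0.5649, -0.212, 0.0123]
orientation: [-180.0, 0.1, 169.6]
force: [0.1, -0.7, -3.6]
opening: 0.0498
gripper_force: 30.0
```

```bash
python3 - <<'E'
exec(open("c.py").read().split('print("yel"')[0])
r=int(proj(w,g((-.080,0,.036)))[0][1])
print("row",r)
for a,b in((225,260),(380,415)):
    for rr in(r,r+3):
        d=np.abs(np.diff(L[rr,a:b],axis=0)).sum(1);print(rr,[(a+i+.5,int(d[i])) for i in np.where(d>25)[0]])
for r in(135,170,200,240):
    q=np.where(L[r,200:450].min(1)>165)[0]+200
    print(r,q[[0,-1]])
E
```

```text
[ 0.5648504  -0.21201835  0.01227919] [-1.79980517e+02  5.22002996e-02  1.69602091e+02] [ 0.13211006 -0.70267953 -3.63784667] 0.04979857815765411
held [ 0.00055715 -0.00033046  0.0564    ] [[394.0, 128.0], [250.0, 128.0]]
to go [ 0.06  0.07 -0.   -0.02  0.05  0.  ]
scr [323.8  77.5]
base [323.8  50.9]
wallout [324. 101.]
wallin [324.  121.1]
wl [240.9 101.1]
wr [407.1 100.9]
[]
[(np.float64(50.5), 37), (np.float64(51.5), 61), (np.float64(100.5), 43), (np.float64(101.5), 66), (np.float64(121.5), 133), (np.float64(122.5), 62), (np.float64(125.5), 76), (np.float64(126.5), 112), (np.float64(127.5), 192), (np.float64(128.5), 41)]
row 112
112 [(np.float64(241.5), 33), (np.float64(242.5), 47)]
115 [(np.float64(241.5), 30), (np.float64(242.5), 55)]
112 [(np.float64(404.5), 96), (np.float64(405.5), 76)]
115 [(np.float64(404.5), 100), (np.float64(405.5), 81)]
135 [250 394]
170 [252 392]
200 [254 390]
240 [256 388]
```

Request:
play_rows(commands=[[[0.04,0.06,0,0,0,0,0.4],[0.04,0.06,0,0,0,0,0.4],[0.04,0.06,0.3,0,0,0,0.4],[0.04,0.06,0.6,0,0,0,0.4],[0.04,0.06,0.8,0,0,0,0.4],[0.04,0.06,1.0,0,0,0,0.4],[0.04,0.06,1.2,0,0,0,0.4],[0.04,0.06,1.2,0,0,0,0.4]]])

```text
clock: 19.12
tool_pos: [0.5636, -0.2114, -0.0011]
orientation: [-180.0, -0.1, 169.6]
force: [0.8, -0.8, -4.3]
opening: 0.0497
gripper_force: 30.0
```

```bash
python3 - <<'E'
exec(open("c.py").read().split('print("yel"')[0])
print(o["moment"])
r=int(proj(w,g((-.080,0,.036)))[0][1])
for a,b in((220,260),(380,420)):
        d=np.abs(np.diff(L[r,a:b],axis=0)).sum(1);print(r,[(a+i+.5,int(d[i])) for i in np.where(d>25)[0]])
E
```

```text
[ 0.56356483 -0.2113768  -0.00107878] [-1.79980752e+02 -6.30080047e-02  1.69570418e+02] [ 0.77407118 -0.77957923 -4.33002791] 0.049675041615600844
held [ 0.00065982 -0.00012042  0.0564    ] [[250.0, 128.0], [395.0, 128.0]]
to go [-0.07  0.01 -0.   -0.02 -0.06 -0.03]
scr [322.9  77.8]
base [322.8  49.3]
wallout [323.1 103.1]
wallin [323.1 124.8]
wl [233.1 103.3]
wr [413. 103.]
[]
[(np.float64(49.5), 77), (np.float64(50.5), 63), (np.float64(51.5), 32), (np.float64(95.5), 31), (np.float64(100.5), 33), (np.float64(101.5), 34), (np.float64(123.5), 27), (np.float64(124.5), 78), (np.float64(126.5), 176), (np.float64(127.5), 187), (np.float64(128.5), 45)]
[-0.00541276 -0.00989894  0.01055215]
115 [(np.float64(233.5), 30), (np.float64(234.5), 39)]
115 [(np.float64(410.5), 103), (np.float64(411.5), 77)]
```

No contact, with the stone's underside about 6 mm inside the walls. Continuing down.

Request:
play_rows(commands=[[[0,0,0.3,0,0,0,0.4],[0,0,0.6,0,0,0,0.4],[0,0,0.9,0,0,0,0.4],[0,0,1.2,0,0,0,0.4],[0,0,1.4,0,0,0,0.4],[0,0,1.6,0,0,0,0.4],[0,0,1.7,0,0,0,0.4],[0,0,1.7,0,0,0,0.4]]])

```text
clock: 19.83
tool_pos: [0.5637, -0.2114, -0.0178]
orientation: [-180.0, -0.0, 169.6]
force: [-0.2, 0.5, -4.7]
opening: 0.0499
gripper_force: 30.0
```

Request:
play_rows(commands=[[[0,0,0.1,0,0,0,0.4],[0,0,0.2,0,0,0,0.4],[0,0,0.3,0,0,0,0.4],[0,0,0.35,0,0,0,0.4],[0,0,0.35,0,0,0,0.4]]])

```text
clock: 20.25
tool_pos: [0.5638, -0.2114, -0.0211]
orientation: [-180.0, -0.0, 169.6]
force: [-0.2, 0.6, -4.7]
opening: 0.05
gripper_force: 30.0
```

Request:
play_rows(commands=[[[0,0,0.07,0,0,0,0.4],[0,0,0.14,0,0,0,0.4],[0,0,0.14,0,0,0,0.4],[0,0,0.14,0,0,0,0.4]]])

```text
clock: 20.58
tool_pos: [0.564, -0.2114, -0.0214]
orientation: [-180.0, 0.0, 169.6]
force: [-3.3, 2.4, 6.4]
opening: 0.05
gripper_force: 30.0
```

Floor contact came at the expected height (underside at about 10 mm). Releasing and backing off.

Request:
play_rows(commands=[[[0,0,0,0,0,0,0.6],[0,0,0,0,0,0,0.66],[0,0,0,0,0,0,0.75],[0,0,0,0,0,0,0.9],[0,0,0,0,0,0,1],[0,0,0,0,0,0,1],[0,0,0,0,0,0,1],[0,0,-1,0,0,0,1],[0,0,-3,0,0,0,1],[0,0,-6,0,0,0,1],[0,0,-9,0,0,0,1],[0,0,-12,0,0,0,1],[0,0,-14,0,0,0,1],[0,0,-14,0,0,0,1],[0,0,-14,0,0,0,1]]])

```text
clock: 21.83
tool_pos: [0.5649, -0.2114, 0.1199]
orientation: [180.0, 0.2, 169.6]
force: [-0.2, 0.7, -0.4]
opening: 0.0875
gripper_force: 0.0
```

```bash
python3 - <<'E'
from h import *
from plant import get_obs,snapshot
o=get_obs();w=snapshot("wrist");s=snapshot("scene");pickle.dump((w,s,o),open("d9.pkl","wb"));print(o["tool_pos"],o["force"],o["opening"])
print(white(w,(200,60,450,330)))
for z in(.035,.061):
    C=[(-.075,-.025,z),(-.075,.025,z),(.075,.025,z),(.075,-.025,z)]
    P=TPw+SR2.apply(C);print(z,proj(w,P).round(1).tolist())
L=w["frame"].astype(int);r=170;d=np.abs(np.diff(L[r,255:390],axis=0)).sum(1);print([(255+i+.5,int(d[i])) for i in np.where(d>25)[0]])
print(white(s,(190,250,300,370)));print(proj(s,[TP+SR2.apply(c) for c in((-.075,-.025,.035),(-.075,.025,.035),(.075,.025,.035),(.075,-.025,.035))]).round().tolist())
a=pickle.load(open("d0.pkl","rb"))["scene"]["frame"].astype(int);df=(np.abs(a-s["frame"]).sum(2)>90).astype(np.uint8)
n,_,st,_=cv2.connectedComponentsWithStats(cv2.morphologyEx(df,cv2.MORPH_OPEN,np.ones((3,3))));print(st[1:][st[1:,4]>60].tolist())
E
```

```text
[ 0.56485242 -0.21143755  0.11991096] [-0.16948385  0.67583041 -0.36848819] 0.08753520146372885
(12891.0, (286, 121, 73, 195), ((322.0, 218.0), (194.0, 72.0), 90.0), [[287, 121], [291, 315], [353, 315], [358, 122]])
0.035 [[286.1, 122.3], [358.4, 122.2], [353.6, 316.5], [291.4, 316.6]]
0.061 [[282.4, 122.8], [362.2, 122.6], [356.4, 333.9], [288.8, 334.0]]
[(np.float64(273.5), 42), (np.float64(274.5), 46), (np.float64(284.5), 45), (np.float64(285.5), 49), (np.float64(286.5), 351), (np.float64(287.5), 154), (np.float64(340.5), 105), (np.float64(341.5), 30), (np.float64(356.5), 206), (np.float64(357.5), 390), (np.float64(358.5), 38), (np.float64(359.5), 61), (np.float64(360.5), 51), (np.float64(369.5), 31)]
(1277.5, (227, 276, 42, 57), ((247.344482421875, 303.5542297363281), (55.334529876708984, 26.854808807373047), 70.76932525634766), [[249, 276], [227, 282], [244, 332], [268, 325]])
[[227.0, 281.0], [250.0, 276.0], [269.0, 324.0], [245.0, 331.0]]
[[174, 0, 154, 102, 7502], [307, 0, 21, 14, 270], [332, 0, 22, 32, 580], [357, 7, 17, 24, 311], [312, 28, 45, 52, 839], [184, 93, 69, 68, 1556], [252, 113, 41, 32, 827], [258, 155, 12, 14, 121], [158, 159, 36, 17, 252], [246, 171, 10, 11, 70], [213, 176, 12, 10, 83], [152, 179, 30, 29, 324], [179, 178, 113, 90, 4684], [373, 205, 55, 22, 685], [0, 227, 103, 69, 3850], [70, 227, 36, 16, 187], [99, 247, 134, 132, 8756], [375, 261, 13, 9, 83], [178, 270, 17, 8, 101], [226, 276, 33, 25, 383], [231, 304, 7, 14, 65], [242, 307, 27, 25, 355], [74, 354, 37, 38, 869]]
```

```bash
python3 -c "from plant import close_job; print(close_job())"
```

```text
the job is handed in; nothing more can be done
None
```

The stone is in the dark tray, white side up and fully home to within about 1 px in two camera views, after being laid flat on the bench and let go in between; the job was handed in at about 22 s, without a separate check that the other tools stayed put.

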